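Close the honey hood under the low tasting shelf

TASK

At the tasting stall, take the amber hood's handle, which sticks out in front of its low shelf, and turn the hood over beneath the shelf, from the empty left half of its stand (as the robot sees it) onto the open honey pots on the right half, until it is fully closed over them. Then let go; leave the red hood as it is.

Things in the scene. Friction and masses are not known exactly. Their poses are not given: they have to be found in the camera images.
- amber_cover (a joint): Hinge angle (rad) of the amber-orange hood, a box 124 x 62 x 36 mm turning on a level axle along the middle of its wooden stand. 0: lies open side up on the stand's left (+y) half; 1.57: on edge beneath the shelf; 3.14 (stop): closed over three open pots on the right half. Starts at 0 to 0.5. Stiff: stays where it is left; 2 to 4 N at the handle move it.
- amber_handle (a point): Grip point on the centreline of the amber hood's handle, a round amber rod 12 mm thick, parallel to the axle, running out towards the robot. Bare rod from 75 mm behind this point (shelf's front edge) to 13 mm before it, then an 18 mm black ball. Only table below. It circles at 55 mm radius about amber_hinge: from the left (+y), over the top, to the right; turns with the hood.
- amber_hinge (a point): Centre of that circle, on the axle's line, 150 mm before the stand's middle, 30 mm above the table (empty air). Stand's axes: x along the axle to its back, y to its left, z up; at angle q the handle point is (0, 55 cos q, 55 sin q) mm. Stand 150 deep, 186 wide; clear wood-rimmed shelf 115 to 124 mm high; on it jars 75 mm tall, 60 mm behind its front edge. 14 mm to spare over the turning hood.
- red_handle (a point): The same point on the handle of the red hood, which stands on a second, like stand beside the first (on either side), also raised by 0 to 0.5 rad at the start. To be left as it is.

How it is judged:
By the outcome, as a careful person would: the job done as asked, in the order asked, and still so for the second after the job is handed in, with the robot touching nothing.
It also fails if it takes over 40 s, if anything falls off the work surface, if the arm or the gripper's body presses on something with over 40 N, if the wrist force passes 120 N, or if a joint passes its speed limit or range.

ROBOT

A 6-joint arm with a two-finger parallel gripper is mounted at the origin on the work surface. World frame = base frame: x ahead of the robot, y to its left, z up, the work surface at z = 0. Lengths are in mm, angles in rad, forces in N, time in s.
With the tool pointing down it reaches from about 250 to 725 mm from the base axis. Payload 9.7 kg.
Tool frame: the origin (TCP) lies between the finger pads; the fingertips stand 17 mm ahead of it and the grasp point (between the pads) lies 2 mm behind it; z points along the fingers, x is the direction in which the jaws open and shut, and the axes are right-handed (so a half turn about z gives the same grasp; the last joint's range is limited). The gripper opens to 85 mm and grips with 20 to 120 N. Pads are 22 mm wide; open, the fingers measure 114 mm over their backs; the gripper's body (76 mm by 85 mm) begins 54 mm behind the grasp point. The pads swing forward as they close: fully open they stand 13 mm farther back than shut.
Start: joints at [-1.314, 0.087, 0.176, 1.66, 0, 1.571], TCP at [139.69, -531.962, 248.284] pointing down, gripper open.
Joint ranges: [-3.13, 3.13], [-0.85, 1.81], [-1.15, 1.24], [-2.2, 2.28], [-1.44, 1.52], [-3.14, 3.14]. Speed limits (rad/s): [2.22, 2.22, 2.57, 3.14, 3.14, 3.14].

INTERFACE

Orientations are given as [roll, pitch, yaw] about the fixed x, y, z axes, in that order (R = Rz(yaw) Ry(pitch) Rx(roll)).
In Python, from bench import ctrl gives the robot as it stands. The module is installed in compiled form; this text tells all that it offers.
- The arm moves only by the shell command python3 -m handwheel 'ROWS'. ROWS is JSON, a list that holds one entry, the list of rows, each a list of 7 numbers: the gripper command: -1 is shut, 1 is fully open, values between are in proportion, then the shift along the tool's x, y, z in mm, then the turn, a rotation vector about the tool's x, y, z in rad. A call has 1 to 20 rows; each row is the pose to reach, as a shift and turn from the pose commanded when the call began, along the tool's axes at that moment; what a row does not reach only later rows make up. A row lasts 1/8 s, in which the tool goes at most 62.5 mm and 10.7 degrees, less where a joint would pass 70% of its speed; a pose out of reach is approached as far as the arm can. A call with a gripper value outside its range is refused whole. The fingers move at their own pace and stop on an object; the grip force is fixed at half the most. Time passes only in rows, so rows that repeat a pose let the fingers close. It gives the time, the measured TCP pose, the force and the opening at its end, in the units of the state.
- ctrl.sense(): the state, without advancing time (a new reading comes with each control period).
- ctrl.get_image(name): name is "scene" or "top"; returns a dict with "pixels" (480x640x3 uint8, red, green, blue), "depth" (480x640 float32, mm along the optical axis (not along the pixel's ray), 0 where there is no reading), "fx", "fy", "cx", "cy" (pixels), "k1" (the pictures are not rectified: a ray, as slopes to the right and down, at radius r is drawn at 1 + k1 r^2 times it, then the intrinsics apply), "R" (3x3) and "t" (3): a world point X has camera coordinates R X + t. Camera axes: x right, y down, z forward; pixel columns grow to the right and rows downward; lengths in mm; the calibration is good to about 2 mm. A picture is of the moment at which its call begins.
- ctrl.finish_job(): hands the job in, once; it reports no verdict.
Trained networks look in the newest picture that a camera, given by its name, has taken for a name from the list of things; names that differ only in an ending like _2 or _b are one class to them, and where a whole thing is asked for, a point or a joint stands for the part that bears it (a point fixed in the world has none). Each returns a list of dicts, best first, with "p" (0 to 1); they miss things now and then, are a little off and sometimes report something else, mostly with a low value. They report only what shows in the picture. A call takes as long as a camera call.
- ctrl.boxes_of(camera, query): "xy" ([column, row] in pixels, amid what is visible of it).
- ctrl.trace(camera, query): "mask" (480x640 bool, what is visible of it) and "xy" ([column, row] in pixels, amid what is visible of it).
The state is a dict: "clock": time; "qpos": joint angles; "dq": joint speeds; "tau": joint torques, N m; "tool_pos": TCP position; "orientation": TCP orientation; "contact_force": force on the tool from outside, world axes, zero at the start; "wrist_torque": the same for the moment, N m; "width": finger opening in mm.
Only numpy, scipy, OpenCV 4.12 (cv2) and the standard library are available. Lean on these libraries where they do the work, as an engineer would, in place of code of your own. Each camera call takes 0.05 s, during which the arm holds its last target.

## Working session

There is one attempt and no reset: what is moved stays moved. The work goes in short steps, Python scripts to look and compute and a shell command to move; the robot and the scene stay as the last step left them, time stands still between calls to the robot, and variables do not carry over. Pictures are saved under pics/ and viewed, and the job is handed in when it is done.

```bash
mkdir -p pics; python3 - <<'E'
from bench import ctrl
import cv2,numpy as np
s=ctrl.sense(); print({k:np.round(v,3).tolist() for k,v in s.items()})
for c in("scene","top"):
    im=ctrl.get_image(c); cv2.imwrite(f"pics/{c}0.png",im["pixels"][:,:,::-1])
    print(c,im["fx"],im["cx"],im["k1"],np.round(im["R"],3).tolist(),np.round(im["t"],1))
    for q in("amber_handle","amber_hinge","red_handle","amber_cover"):
        print(q,[(np.round(d["xy"]).tolist(),round(d["p"],2)) for d in ctrl.boxes_of(c,q)])
E
```

```text
{'clock': 0.0, 'qpos': [-1.314, 0.087, 0.175, 1.66, -0.0, 1.571], 'dq': [-0.002, 0.0, 0.001, -0.001, 0.001, 0.001], 'tau': [0.002, -52.039, 46.48, 0.017, 0.0, 0.0], 'tool_pos': [139.633, -531.772, 247.585], 'orientation': [3.142, 0.001, -1.314], 'contact_force': [0.173, -0.123, -0.018], 'wrist_torque': [-0.001, -0.001, 0.016], 'width': 85.829}
scene 440.13565106425006 318.0051085657341 -0.010482809753694785 [[0.676, 0.737, 0.002], [0.6, -0.549, -0.581], [-0.427, 0.395, -0.814]] [-413.5 -288.8 1110. ]
amber_handle [([289.0, 358.0], 0.84)]
amber_hinge [([255.0, 336.0], 0.79)]
red_handle [([343.0, 172.0], 0.66)]
amber_cover [([287.0, 355.0], 0.97)]
top 503.69482402403526 313.32607843092376 -0.0697038592972735 [[-0.0, -1.0, -0.003], [-0.996, 0.001, -0.089], [0.089, 0.002, -0.996]] [ 29.3 569.1 989.6]
amber_handle [([385.0, 265.0], 0.78), ([229.0, 300.0], 0.47)]
amber_hinge [([417.0, 212.0], 0.58)]
red_handle [([227.0, 297.0], 0.64)]
amber_cover [([384.0, 268.0], 0.86)]
```

View pics/scene0.png

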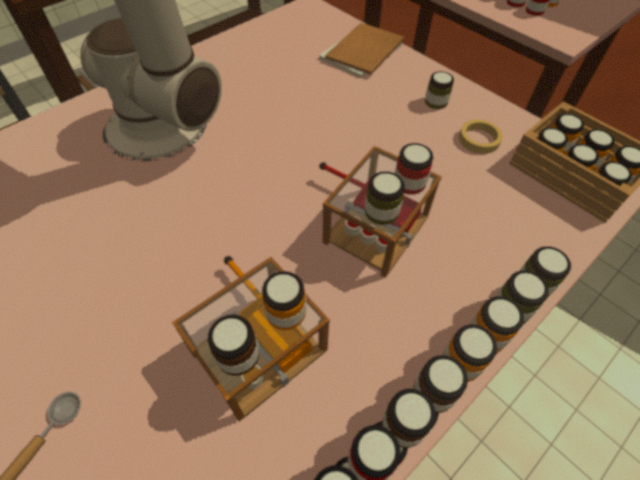

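View pics/top0.png

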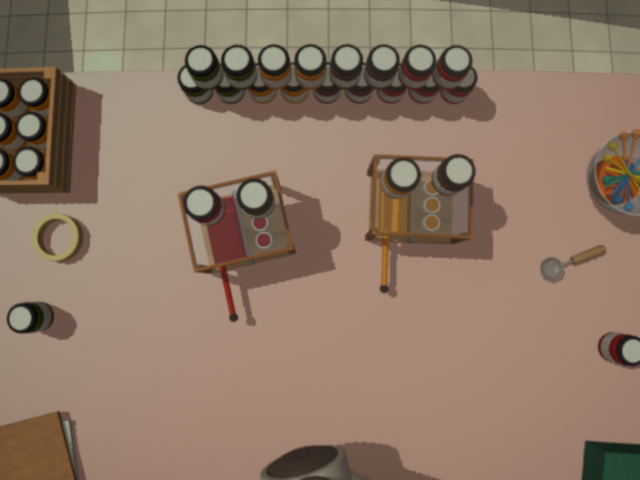

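The top view shows the amber stand around (421,200), with its rod running from (386,238) to the black ball at (384,289). The red stand is to the left, with its ball at (233,317). Next I'll measure the 3D points.

```bash
cat > h.py <<'E'
from bench import ctrl
import cv2,numpy as np
def cam(c):
    im=ctrl.get_image(c); return im
def slopes(im,uv):
    uv=np.atleast_2d(uv).astype(float)
    K=np.array([[im["fx"],0,im["cx"]],[0,im["fy"],im["cy"]],[0,0,1.]])
    return cv2.undistortPoints(uv[:,None],K,np.array([im["k1"],0,0,0,0.]))[:,0]
def depro(im,uv):
    uv=np.atleast_2d(uv); s=slopes(im,uv)
    d=im["depth"][np.round(uv[:,1]).astype(int),np.round(uv[:,0]).astype(int)]
    P=np.c_[s,np.ones(len(s))]*d[:,None]
    return (P-im["t"])@np.array(im["R"])
def atz(im,uv,z):
    s=slopes(im,uv); R=np.array(im["R"]);t=np.array(im["t"])
    o=-R.T@t; d=np.c_[s,np.ones(len(s))]@R
    return o+d*((z-o[2])/d[:,2])[:,None]
def proj(im,X):
    C=np.atleast_2d(X)@np.array(im["R"]).T+im["t"]; s=C[:,:2]/C[:,2:]
    r2=(s**2).sum(1,keepdims=True); s=s*(1+im["k1"]*r2)
    return s*[im["fx"],im["fy"]]+[im["cx"],im["cy"]]
def crop(im,x0,y0,w,h,name,k=5,pts=()):
    a=cv2.resize(im["pixels"][y0:y0+h,x0:x0+w,::-1],None,fx=k,fy=k,interpolation=cv2.INTER_CUBIC)
    for p in pts: cv2.circle(a,(int((p[0]-x0+.5)*k),int((p[1]-y0+.5)*k)),3,(255,0,0),-1)
    cv2.imwrite("pics/"+name,a)
E
python3 - <<'E'
from h import *
for c,box in(("top",(360,145,125,155)),("scene",(165,245,180,175))):
    im=cam(c); crop(im,*box,c+"1.png",k=4 if c=="top" else 3)
    for q in("amber_cover","red_handle"):
        for d in ctrl.trace(c,q)[:1]:
            v,u=np.nonzero(d["mask"]); P=depro(im,np.c_[u,v])
            print(c,q,d["p"],len(u)); 
            o=np.argsort(P[:,0])
            for i in o[:len(o):max(1,len(o)//30)]: print(u[i],v[i],np.round(P[i]))
    for q in("amber_handle","amber_hinge"):
        for d in ctrl.boxes_of(c,q)[:1]: print(q,d["xy"],d["p"])
E
```

```text
top amber_cover 0.85 351
384 292 [ 472. -111.   35.]
384 290 [ 476. -110.   41.]
382 289 [ 478. -106.   43.]
380 288 [ 480. -103.   37.]
384 286 [ 484. -110.   42.]
383 284 [ 487. -109.   40.]
385 283 [ 489. -113.   36.]
382 281 [ 493. -107.   39.]
383 279 [ 497. -109.   38.]
383 277 [ 501. -109.   40.]
386 275 [ 505. -115.   39.]
385 273 [ 509. -113.   41.]
386 272 [ 511. -115.   37.]
382 270 [ 515. -107.   37.]
384 268 [ 519. -111.   38.]
384 266 [ 523. -111.   40.]
386 264 [ 527. -115.   41.]
387 262 [ 531. -117.   41.]
382 261 [ 533. -108.   37.]
383 259 [ 537. -110.   37.]
383 257 [ 541. -109.   38.]
387 255 [ 545. -117.   39.]
386 253 [ 549. -115.   39.]
384 252 [ 551. -112.   37.]
385 250 [ 555. -114.   38.]
384 248 [ 559. -111.   41.]
383 247 [ 561. -110.   36.]
387 245 [ 565. -118.   35.]
383 243 [ 569. -110.   38.]
386 241 [ 573. -116.   38.]
387 239 [ 577. -117.   42.]
384 237 [ 581. -112.   40.]
top red_handle 0.9 360
233 321 [415. 186.  48.]
233 319 [420. 185.  51.]
229 317 [423. 194.  49.]
230 316 [425. 191.  52.]
231 315 [427. 189.  52.]
232 313 [431. 188.  50.]
230 31
[... 1799 characters left out ...]
1.  49.]
328 167 [438. 189.  50.]
330 167 [441. 191.  50.]
330 170 [444. 189.  45.]
331 171 [447. 189.  44.]
333 170 [451. 191.  48.]
334 170 [454. 191.  50.]
336 170 [457. 194.  50.]
335 174 [460. 189.  44.]
339 171 [463. 197.  50.]
339 175 [467. 194.  43.]
340 174 [470. 194.  49.]
343 173 [473. 200.  50.]
342 176 [476. 194.  47.]
344 176 [479. 197.  47.]
419 212 [647. 248.  35.]
417 213 [650. 236.  45.]
414 218 [652. 225.  40.]
412 220 [655. 216.  43.]
410 226 [656. 212.  28.]
407 231 [658. 202.  21.]
409 224 [658. 201.  47.]
405 231 [659. 192.  33.]
407 229 [660. 195.  37.]
405 233 [662. 188.  33.]
338 176 [ 927. -292.  736.]
amber_handle [287.2, 355.8] 0.64
amber_hinge [254.1, 338.5] 0.8
```

```bash
ls pics
```

```text
scene0.png
scene1.png
top0.png
top1.png
```

View pics/top1.png

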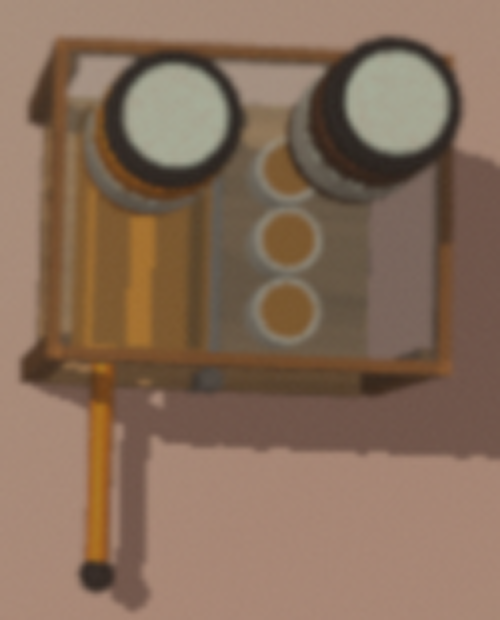

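View pics/scene1.png

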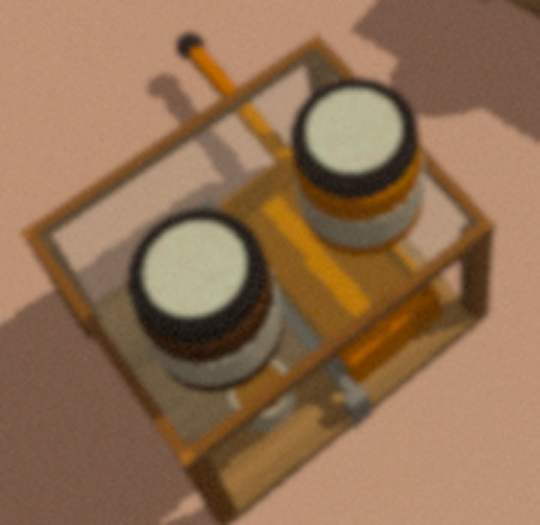

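```bash
python3 - <<'E'
from h import *
im=cam("top")
# rim outer corners in crop: backleft, backright, frontright, frontleft
c=np.array([[57,38],[453,57],[450,375],[50,358]])
uv=np.array([360,145])+(c+.5)/4-.5
P=atz(im,uv,124); print(np.round(P,1)); print("edge lengths",[round(np.linalg.norm(P[i]-P[(i+1)%4]),1) for i in range(4)])
v,u=np.mgrid[140:250,360:485].reshape(2,-1); D=depro(im,np.c_[u,v])
k=(D[:,2]>112)&(D[:,2]<132); import cv2
r=cv2.minAreaRect(D[k][:,:2].astype(np.float32)); print("rim z",np.median(D[k][:,2]),k.sum(),r)
# rod fit
hsv=cv2.cvtColor(im["pixels"],cv2.COLOR_RGB2HSV)
print(hsv[265,385],hsv[265,392])
V=[];
for vv in range(238,284):
    row=hsv[vv,370:400].astype(int); w=np.clip(row[:,1]-150,0,None)*(row[:,2]>110)
    if w.sum()>0: V.append(((w*np.arange(370,400)).sum()/w.sum(),vv))
V=np.array(V); Z=np.median(depro(im,V)[:,2]); print("rod top z",Z)
Q=atz(im,V,Z-5); f=np.polyfit(Q[:,0],Q[:,1],1); print("rod slope",f, np.std(Q[:,1]-np.polyval(f,Q[:,0])),Q[:,0].min(),Q[:,0].max())
b=[]
m=(hsv[278:298,375:395,2]<75); y,x=np.nonzero(m); bc=np.array([[x.mean()+375,y.mean()+278]]);print("ball px",bc,m.sum(),atz(im,bc,Z-5))
# axle metal in crop (208,379) front; hinge strip (215,240)
print("axle front",atz(im,np.array([360,145])+(np.array([[208,381]])+.5)/4-.5,30))
E
```

```text
[[ 726.6  -83.5  124. ]
 [ 718.4 -268.4  124. ]
 [ 569.6 -262.1  124. ]
 [ 577.4  -78.4  124. ]]
edge lengths [np.float64(185.0), np.float64(148.9), np.float64(183.9), np.float64(149.2)]
rim z 123.26618901980149 5652 ((649.00537109375, -173.64108276367188), (187.54739379882812, 151.4827880859375), 87.61946105957031)
[ 16 204 164] [  9  85 114]
rod top z 39.65592249331246
rod slope [-5.53954653e-02 -8.33349063e+01] 0.4443620118845599 489.5059505880949 579.296730916059
ball px [[383.92307692 288.43589744]] 39 [[ 478.74326607 -111.02493229   34.65592249]]
axle front [[ 575.95114795 -168.73311788   30.        ]]
```

```bash
cat > m.py <<'E'
import numpy as np, json, os, sys
from scipy.spatial.transform import Rotation as Ro
H=np.array([498.5,-166.2,30.]); YAW=-0.045
S=Ro.from_euler('z',YAW)
RD=S*Ro.from_matrix(np.array([[0,-1,0],[-1,0,0],[0,0,-1.]]).T)  # cols: x=-y,y=-x,z=-z
def load():
    if os.path.exists('cmd.json'):
        d=json.load(open('cmd.json')); return np.array(d['p']),Ro.from_quat(d['q'])
    return np.array([139.69,-531.962,248.284]),Ro.from_euler('xyz',[np.pi,0,-1.314])
def upd(row):
    p,R=load(); p=p+R.apply(row[:3]); R=R*Ro.from_rotvec(row[3:])
    json.dump({'p':p.tolist(),'q':R.as_quat().tolist()},open('cmd.json','w')); print('cmd',p.round(1),R.as_euler('xyz').round(3))
def pose(q,a,back=0,r=55):
    """grasp point on circle at q, tool tilt a about stand x, backed off along tool"""
    R=S*Ro.from_euler('x',a)*S.inv()*RD
    g=H+S.apply([0,r*np.cos(q),r*np.sin(q)])
    return g+R.apply([0,0,2-back]),R
def row(pp):
    p,R=load(); P,Q=pp
    return np.r_[R.inv().apply(P-p).round(1),(R.inv()*Q).as_rotvec().round(3)].tolist()
E
python3 -c "
from m import *
print(load()[1].as_matrix().round(2),pose(.08,0)[1].as_matrix().round(2))
print(pose(.08,-.2,100),row(pose(.08,-.2,100)))"
```

```text
[[ 0.25 -0.97 -0.  ]
 [-0.97 -0.25 -0.  ]
 [ 0.    0.   -1.  ]] [[-0.04 -1.    0.  ]
 [-1.    0.04 -0.  ]
 [ 0.    0.   -1.  ]]
(array([501.84208775, -91.9815214 , 130.4418328 ]), Rotation.from_matrix(array([[-4.40881127e-02, -9.98987671e-01, -8.93710290e-03],
                            [-9.79074428e-01,  4.49848140e-02, -1.98468212e-01],
                            [ 1.98669331e-01,  1.38777878e-17, -9.80066578e-01]]))) [-333.6, -462.0, 117.8, -0.03, 0.198, 0.301]
```

```bash
python3 -m handwheel '[[[0,-333.6,-462,60,0,0,0.3],[0,-333.6,-462,60,0,0,0.3],[0,-333.6,-462,60,0,0,0.3],[0,-333.6,-462,60,0,0,0.3],[0,-333.6,-462,60,0,0,0.3],[0,-333.6,-462,60,0,0,0.3],[0,-333.6,-462,60,0,0,0.3],[0,-333.6,-462,60,0,0,0.3],[0,-333.6,-462,60,0,0,0.3],[0,-333.6,-462,60,0,0,0.3],[0,-333.6,-462,117.8,-0.03,0.198,0.301],[0,-333.6,-462,117.8,-0.03,0.198,0.301],[0,-333.6,-462,117.8,-0.03,0.198,0.301],[0,-333.6,-462,117.8,-0.03,0.198,0.301]]]'
python3 - <<'E'
from m import *
upd([-333.6,-462,117.8,-0.03,0.198,0.301])
from h import *
s=ctrl.sense(); print(s["clock"],np.round(s["tool_pos"],1),np.round(s["orientation"],3),np.round(s["qpos"],2),s["width"],np.round(s["contact_force"],1))
im=cam("scene"); crop(im,100,130,270,300,"s2.png",2)
im=cam("top"); crop(im,330,140,160,200,"t2.png",3)
print("down",row(pose(.08,-.2,0)), row(pose(.08,-.2,30)))
E
```

```text
clock: 2.8
tool_pos: [503.1, -92.9, 133.3]
orientation: [-3.137, -0.198, -1.618]
contact_force: [0.5, -0.8, -0.2]
width: 42.9
cmd [501.8 -92.  130.5] [-3.141 -0.2   -1.616]
2.8 [503.1 -92.9 133.3] [-3.137 -0.198 -1.618] [-0.08 -0.03 -0.18  1.41 -0.2   3.11] 42.88017239013101 [ 0.5 -0.8 -0.2]
down [0.1, -0.0, 100.0, -0.0, 0.0, -0.0] [0.0, -0.0, 70.0, -0.0, 0.0, -0.0]
```

Joint 6 is at 3.11, close to its 3.14 limit. I'll flip the tool half a turn about z, which gives the same grasp.

```bash
python3 -m handwheel '[[[0,0,0,0,0,0,-1.6],[0,0,0,0,0,0,-1.6],[0,0,0,0,0,0,-1.6],[0,0,0,0,0,0,-1.6],[0,0,0,0,0,0,-1.6],[0,0,0,0,0,0,-1.6],[0,0,0,0,0,0,-1.6],[0,0,0,0,0,0,-1.6],[0,0,0,0,0,0,-1.6],[0,0,0,0,0,0,-3.1416],[0,0,0,0,0,0,-3.1416],[0,0,0,0,0,0,-3.1416],[0,0,0,0,0,0,-3.1416],[0,0,0,0,0,0,-3.1416],[0,0,0,0,0,0,-3.1416],[0,0,0,0,0,0,-3.1416],[0,0,0,0,0,0,-3.1416],[0,0,0,0,0,0,-3.1416],[0,0,0,0,0,0,-3.1416]]]'
sed -i 's/\[\[0,-1,0\],\[-1,0,0\],\[0,0,-1.\]\]/[[0,1,0],[1,0,0],[0,0,-1.]]/' m.py
python3 - <<'E'
from m import *
upd([0,0,0,0,0,-3.1416])
from h import *
s=ctrl.sense(); print(s["clock"],np.round(s["tool_pos"],1),np.round(s["orientation"],3),np.round(s["qpos"],2),s["width"],np.round(s["contact_force"],1))
im=cam("scene"); crop(im,100,130,270,300,"s3.png",2)
im=cam("top"); crop(im,330,140,160,200,"t3.png",3)
print("down",row(pose(.08,-.2,0)), row(pose(.08,-.2,30)))
E
```

```text
clock: 5.28
tool_pos: [502.2, -92.5, 131.4]
orientation: [3.14, 0.199, 1.524]
contact_force: [-0.5, -0.3, -0.4]
width: 42.6
cmd [501.8 -92.  130.5] [3.141 0.2   1.526]
5.275 [502.2 -92.5 131.4] [3.14  0.199 1.524] [-0.08 -0.03 -0.18  1.41 -0.2  -0.03] 42.64935009698486 [-0.5 -0.3 -0.4]
down [-0.1, 0.0, 100.0, 0.0, -0.0, -0.0] [-0.0, 0.0, 70.0, 0.0, -0.0, -0.0]
```

View pics/s3.png

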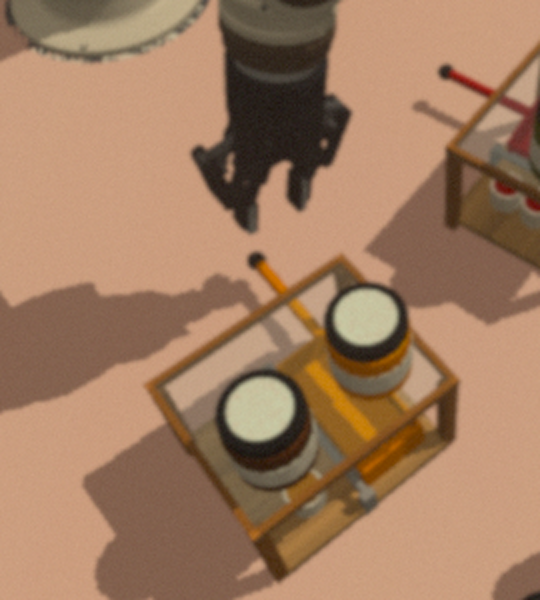

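View pics/t3.png

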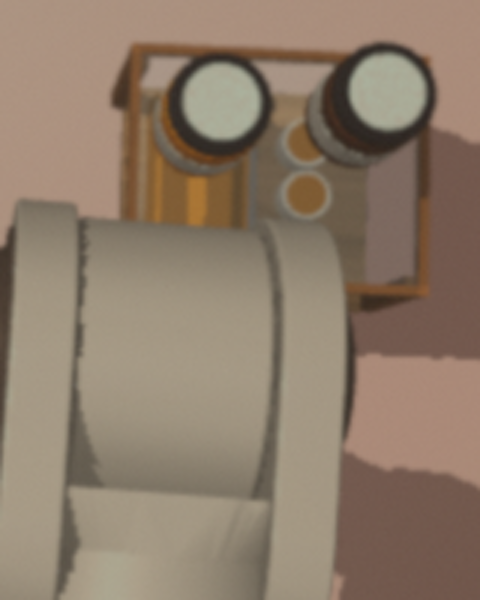

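The gripper straddles the rod's line, and the wrist is clear of the jars. Next: descend and grip.

```bash
python3 -m handwheel '[[[0,0,0,50,0,0,0],[0,0,0,80,0,0,0],[0,0,0,100,0,0,0],[0,0,0,100,0,0,0],[0,0,0,100,0,0,0],[0,0,0,100,0,0,0]]]'
python3 - <<'E'
from m import *
upd([0,0,100,0,0,0])
from h import *
s=ctrl.sense(); print(s["clock"],np.round(s["tool_pos"],1),np.round(s["orientation"],3),np.round(s["qpos"],2),s["width"],np.round(s["contact_force"],1))
im=cam("scene"); crop(im,150,180,180,180,"s4.png",3)
E
```

```text
clock: 6.12
tool_pos: [501.7, -111.7, 33.7]
orientation: [3.14, 0.2, 1.525]
contact_force: [0.8, -0.4, -0.2]
width: 42.4
cmd [ 500.9 -111.8   32.5] [3.141 0.2   1.526]
6.125 [ 501.7 -111.7   33.7] [3.14  0.2   1.525] [-0.12  0.01 -0.33  1.21 -0.2  -0.07] 42.425597778305885 [ 0.8 -0.4 -0.2]
```

View pics/s4.png

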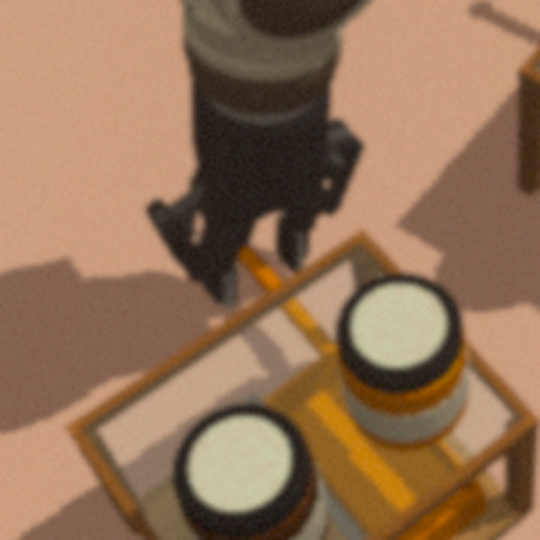

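The rod at (250,260) in the crop lies between the fingers, so I'll shut the gripper.

```bash
python3 -m handwheel '[[[-1,0,0,0,0,0,0],[-1,0,0,0,0,0,0],[-1,0,0,0,0,0,0],[-1,0,0,0,0,0,0],[-1,0,0,0,0,0,0]]]'
python3 - <<'E'
from m import *
import json
print("a from -.2; rows for q,a:")
q0=.08
for q in (.2,.35,.5,.65,.8,.95,1.1): print(q,row(pose(q,-.2+q-q0)))
E
```

```text
clock: 6.8
tool_pos: [501.1, -112.2, 32.7]
orientation: [3.141, 0.201, 1.525]
contact_force: [0.5, -6.1, 0.7]
width: 10.0
a from -.2; rows for q,a:
0.2 [-2.0, 0.0, -6.2, 0.0, 0.12, -0.0]
0.35 [-5.5, 0.0, -13.6, 0.0, 0.27, -0.0]
0.5 [-10.0, 0.0, -20.4, 0.0, 0.42, -0.0]
0.65 [-15.5, 0.0, -26.4, 0.0, 0.57, -0.0]
0.8 [-21.9, 0.0, -31.5, 0.0, 0.72, -0.0]
0.95 [-28.9, 0.0, -35.7, 0.0, 0.87, -0.0]
1.1 [-36.5, 0.0, -38.7, 0.0, 1.02, -0.0]
```

```bash
python3 -m handwheel '[[[-1,-2,0,-6.2,0,0.12,0],[-1,-5.5,0,-13.6,0,0.27,0],[-1,-10,0,-20.4,0,0.42,0],[-1,-10,0,-20.4,0,0.42,0]]]'
python3 - <<'E'
from m import *
upd([-10,0,-20.4,0,.42,0])
from h import *
s=ctrl.sense(); print(np.round(s["qpos"],2))
im=cam("scene"); crop(im,150,180,200,200,"s5.png",3)
for q in (.65,.8,.95,1.1,1.25,1.4): print(q,row(pose(q,-.2+q-.08)))
E
```

```text
clock: 7.3
tool_pos: [500.8, -118.2, 54.7]
orientation: [3.141, -0.224, 1.523]
contact_force: [0.6, 3.1, 2.7]
width: 10.3
cmd [ 500.7 -117.5   54.4] [ 3.141 -0.22   1.526]
[-0.34  0.08 -0.22  1.34  0.21 -0.3 ]
0.65 [-2.6, 0.0, -7.7, 0.0, 0.15, -0.0]
0.8 [-6.3, 0.0, -15.0, 0.0, 0.3, -0.0]
0.95 [-11.0, 0.0, -21.7, 0.0, 0.45, -0.0]
1.1 [-16.7, 0.0, -27.5, 0.0, 0.6, -0.0]
1.25 [-23.2, 0.0, -32.5, 0.0, 0.75, -0.0]
1.4 [-30.4, 0.0, -36.4, 0.0, 0.9, -0.0]
```

View pics/s5.png

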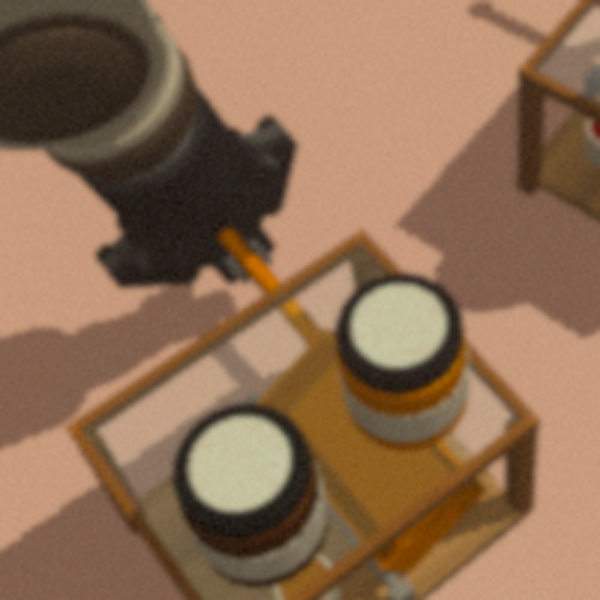

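The hood is rising with the rod still held (its end shows at (230,240) in the crop), and forces are low. I'll carry on.

```bash
python3 -m handwheel '[[[-1,-2.6,0,-7.7,0,0.15,0],[-1,-6.3,0,-15,0,0.3,0],[-1,-11,0,-21.7,0,0.45,0],[-1,-16.7,0,-27.5,0,0.6,0],[-1,-23.2,0,-32.5,0,0.75,0],[-1,-23.2,0,-32.5,0,0.75,0]]]'
python3 - <<'E'
from m import *
upd([-23.2,0,-32.5,0,.75,0])
from h import *
s=ctrl.sense(); print(np.round(s["qpos"],2))
im=cam("scene"); crop(im,150,180,200,200,"s6.png",3)
print("open there; back off",row(pose(1.25,.97,40)))
print("retilt high",row(pose(1.25,-.5,40)));print("regrip",row(pose(1.25,-.5,0)))
E
```

```text
clock: 8.1
tool_pos: [499.3, -146.1, 80.4]
orientation: [-3.131, -0.979, 1.515]
contact_force: [0.3, 6.7, 9.4]
width: 9.7
cmd [ 499.3 -147.2   81.1] [ 3.141 -0.97   1.526]
[-0.64  0.54  0.12  1.85  0.75 -0.88]
open there; back off [0.0, 0.0, -40.0, 0.0, -0.0, -0.0]
retilt high [37.8, 0.0, -5.8, 0.0, -1.47, -0.0]
regrip [-2.0, 0.0, -1.8, 0.0, -1.47, -0.0]
```

View pics/s6.png

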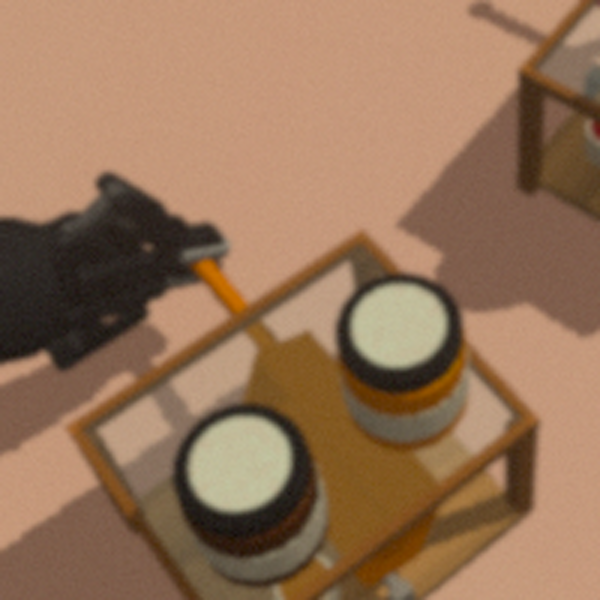

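```bash
python3 -m handwheel '[[[0,0,0,0,0,0,0],[0,0,0,0,0,0,0],[0,0,0,0,0,0,0],[0,0,0,-40,0,0,0],[0,0,0,-60,0,0,0],[0,0,0,-60,0,0,0]]]'
python3 - <<'E'
from m import *
upd([0,0,-60,0,0,0])
from h import *
s=ctrl.sense(); print(np.round(s["qpos"],2),s["width"])
im=cam("scene"); crop(im,150,180,200,200,"s7.png",3)
for a in (.5,.1,-.3,-.7): print("retilt",a,row(pose(1.25,a,60)))
print("regrip",row(pose(1.25,-.7,0)))
E
```

```text
clock: 8.9
tool_pos: [497.3, -197.6, 115.4]
orientation: [3.139, -0.969, 1.526]
contact_force: [-0.0, -0.3, 0.3]
width: 43.0
cmd [ 497.1 -196.7  115. ] [ 3.141 -0.97   1.526]
[-0.71  0.6   0.27  1.97  0.71 -0.94] 42.993901930779884
retilt 0.5 [26.3, 0.0, 6.3, 0.0, -0.47, -0.0]
retilt 0.1 [44.3, 0.0, 20.6, 0.0, -0.87, -0.0]
retilt -0.3 [55.4, 0.0, 40.9, 0.0, -1.27, -0.0]
retilt -0.7 [57.7, 0.0, 63.8, 0.0, -1.67, -0.0]
regrip [-2.0, 0.0, 57.8, 0.0, -1.67, -0.0]
```

View pics/s7.png

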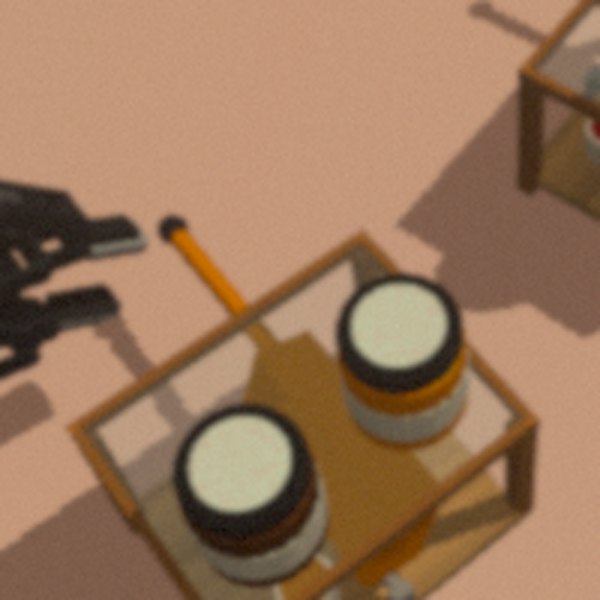

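The hood stays where it was left, and the rod and ball are free at (172,228) in the crop. Now to retilt around the rod.

```bash
python3 -m handwheel '[[[0,13,0,2,0,-0.18,0],[0,22,0,5,0,-0.36,0],[0,28,0,8,0,-0.5,0],[0,36,0,13,0,-0.68,0],[0,44.3,0,20.6,0,-0.87,0],[0,50,0,29,0,-1.05,0],[0,54,0,38,0,-1.23,0],[0,57,0,49,0,-1.41,0],[0,58,0,59,0,-1.59,0],[0,57.7,0,63.8,0,-1.67,0],[0,57.7,0,63.8,0,-1.67,0],[0,57.7,0,63.8,0,-1.67,0]]]'
python3 - <<'E'
from m import *
upd([57.7,0,63.8,0,-1.67,0])
from h import *
s=ctrl.sense(); print(np.round(s["qpos"],2),s["width"])
im=cam("scene"); crop(im,150,180,200,200,"s8.png",3)
for q in (1.1,1.2,1.25,1.3): print(q,proj(im,H+S.apply([-22,55*np.cos(q),55*np.sin(q)])))
print("regrip",row(pose(1.25,-.7,0)))
E
```

```text
clock: 10.45
tool_pos: [500.8, -111.4, 126.6]
orientation: [3.141, 0.698, 1.525]
contact_force: [-0.0, 0.2, 0.1]
width: 42.8
cmd [ 500.9 -111.5  126.5] [3.141 0.7   1.526]
[ 0.12  0.05 -0.22  1.43 -0.69  0.21] 42.77953306087906
1.1 [[209.76612011 256.00783891]]
1.2 [[207.09944371 256.82215471]]
1.25 [[205.74101133 257.31471219]]
1.3 [[204.37083828 257.86289529]]
regrip [-0.0, 0.0, 60.0, -0.0, -0.0, -0.0]
```

View pics/s8.png

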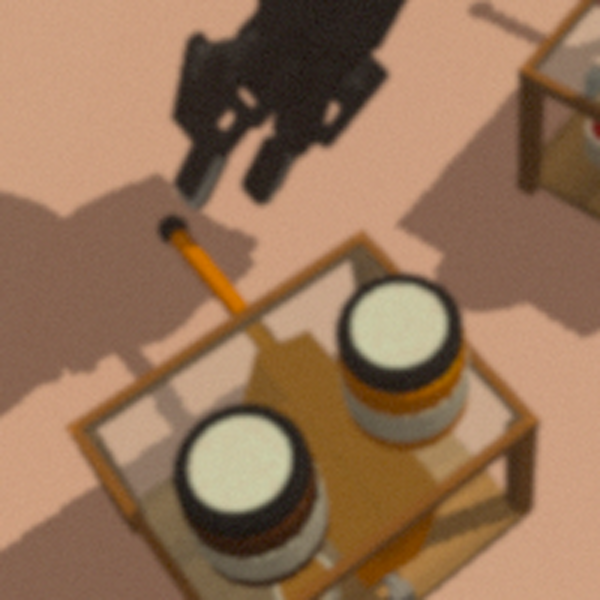

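```bash
python3 -m handwheel '[[[0,0,0,35,0,0,0],[0,0,0,60,0,0,0],[0,0,0,60,0,0,0],[0,0,0,60,0,0,0],[-1,0,0,60,0,0,0],[-1,0,0,60,0,0,0],[-1,0,0,60,0,0,0],[-1,0,0,60,0,0,0],[-1,0,0,60,0,0,0]]]'
python3 - <<'E'
from m import *
upd([0,0,60,0,0,0])
from h import *
s=ctrl.sense(); print(np.round(s["qpos"],2),s["width"])
im=cam("scene"); crop(im,150,180,200,200,"s9.png",3)
for q in (1.35,1.5,1.65,1.8,1.95,2.1,2.25,2.4,2.55): print(q,row(pose(q,-.7+q-1.22)))
E
```

```text
clock: 11.62
tool_pos: [499.6, -149.8, 81.2]
orientation: [3.14, 0.699, 1.525]
contact_force: [0.2, 4.8, 5.3]
width: 10.3
cmd [ 499.2 -150.1   80.6] [3.141 0.7   1.526]
[ 0.04  0.05 -0.31  1.28 -0.7   0.12] 10.25970946090448
1.35 [-4.8, 0.0, 2.3, -0.0, 0.13, -0.0]
1.5 [-11.5, 0.0, 6.5, 0.0, 0.28, -0.0]
1.65 [-17.5, 0.0, 11.8, 0.0, 0.43, -0.0]
1.8 [-22.7, 0.0, 17.8, 0.0, 0.58, -0.0]
1.95 [-26.8, 0.0, 24.6, 0.0, 0.73, -0.0]
2.1 [-30.0, 0.0, 31.9, 0.0, 0.88, -0.0]
2.25 [-32.0, 0.0, 39.6, 0.0, 1.03, -0.0]
2.4 [-32.8, 0.0, 47.6, 0.0, 1.18, -0.0]
2.55 [-32.4, 0.0, 55.5, 0.0, 1.33, -0.0]
```

View pics/s9.png

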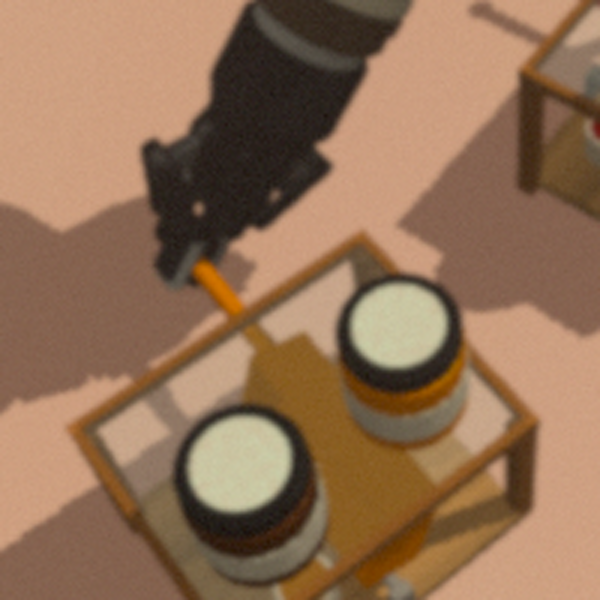

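The rod is gripped again at (190,265) in the crop, so I'll turn it over the top.

```bash
python3 -m handwheel '[[[-1,-4.8,0,2.3,0,0.13,0],[-1,-11.5,0,6.5,0,0.28,0],[-1,-17.5,0,11.8,0,0.43,0],[-1,-22.7,0,17.8,0,0.58,0],[-1,-26.8,0,24.6,0,0.73,0],[-1,-26.8,0,24.6,0,0.73,0]]]'
python3 - <<'E'
from m import *
upd([-26.8,0,24.6,0,.73,0])
from h import *
s=ctrl.sense(); print(np.round(s["qpos"],2),s["width"])
im=cam("scene"); crop(im,130,180,200,200,"s10.png",3)
for q in (2.1,2.25,2.4,2.55): print(q,row(pose(q,-.7+q-1.22)))
E
```

```text
clock: 12.42
tool_pos: [498.0, -188.8, 79.5]
orientation: [3.14, -0.031, 1.522]
contact_force: [3.0, -3.5, 6.0]
width: 9.8
cmd [ 497.5 -186.4   79.1] [ 3.141 -0.03   1.526]
[-0.38  0.06 -0.18  1.34  0.03 -0.33] 9.756663694311525
2.1 [-7.3, 0.0, 3.3, 0.0, 0.15, -0.0]
2.25 [-13.9, 0.0, 7.7, 0.0, 0.3, -0.0]
2.4 [-19.8, 0.0, 13.1, 0.0, 0.45, -0.0]
2.55 [-24.8, 0.0, 19.3, 0.0, 0.6, -0.0]
```

View pics/s10.png

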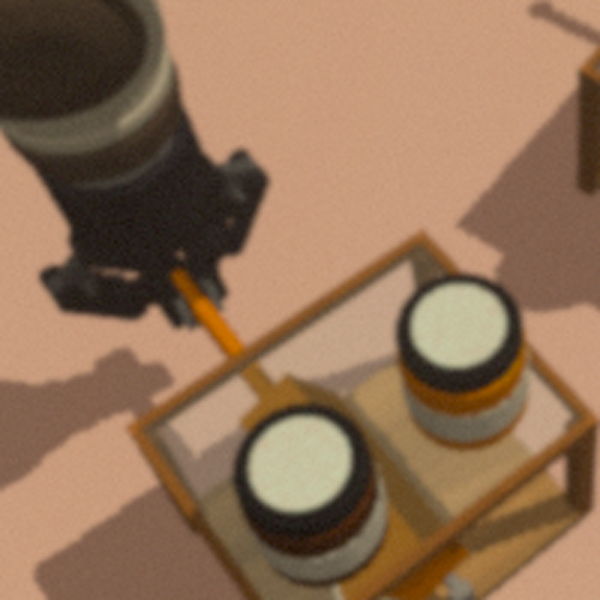

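The hood is past vertical with the rod held at (185,280) in the crop. I'll continue to 2.55.

```bash
python3 -m handwheel '[[[-1,-7.3,0,3.3,0,0.15,0],[-1,-13.9,0,7.7,0,0.3,0],[-1,-19.8,0,13.1,0,0.45,0],[-1,-24.8,0,19.3,0,0.6,0],[-1,-24.8,0,19.3,0,0.6,0]]]'
python3 - <<'E'
from m import *
upd([-24.8,0,19.3,0,.6,0])
from h import *
s=ctrl.sense(); print(np.round(s["qpos"],2),s["width"])
im=cam("scene"); crop(im,130,180,200,200,"s11.png",3)
print("backoff",row(pose(2.55,.63,60)))
E
```

```text
clock: 13.1
tool_pos: [496.9, -213.6, 57.2]
orientation: [-3.141, -0.631, 1.522]
contact_force: [2.0, -10.0, 6.6]
width: 9.8
cmd [ 496.5 -210.6   59. ] [ 3.141 -0.63   1.526]
[-0.65  0.41  0.07  1.62  0.51 -0.7 ] 9.75633357527347
backoff [0.0, 0.1, -60.0, 0.0, -0.0, -0.0]
```

View pics/s11.png

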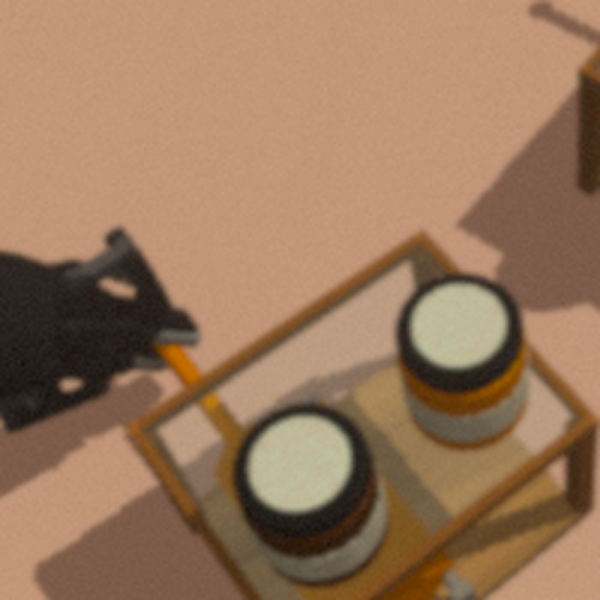

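```bash
python3 -m handwheel '[[[-0.1,0,0,0,0,0,0],[-0.1,0,0,0,0,0,0],[-0.1,0,0,0,0,0,0],[-0.1,0,0,-40,0,0,0],[-0.1,0,0,-60,0,0,0],[-0.1,0,0,-60,0,0,0]]]'
python3 - <<'E'
from m import *
upd([0,0,-60,0,0,0])
from h import *
s=ctrl.sense(); print(np.round(s["qpos"],2),s["width"])
im=cam("scene"); crop(im,130,180,200,200,"s12.png",3)
for q in (2.4,2.5,2.55,2.6,2.7,2.8): print(q,((proj(im,H+S.apply([-22,55*np.cos(q),55*np.sin(q)]))-[130,180]+.5)*3).round())
for a in (.3,0,-.3): print(a,row(pose(2.6,a,60)))
E
```

```text
clock: 13.9
tool_pos: [495.2, -246.5, 108.3]
orientation: [3.14, -0.629, 1.526]
contact_force: [-0.3, -0.4, -0.7]
width: 38.3
cmd [ 494.9 -245.9  107.5] [ 3.141 -0.63   1.526]
[-0.69  0.44  0.21  1.75  0.49 -0.75] 38.34512797845031
2.4 [[149. 301.]]
2.5 [[145. 308.]]
2.55 [[144. 311.]]
2.6 [[143. 314.]]
2.7 [[141. 321.]]
2.8 [[140. 327.]]
0.3 [16.3, 0.1, 4.1, 0.0, -0.33, -0.0]
0 [31.6, 0.1, 12.1, 0.0, -0.63, -0.0]
-0.3 [44.0, 0.0, 24.3, 0.0, -0.93, -0.0]
```

View pics/s12.png

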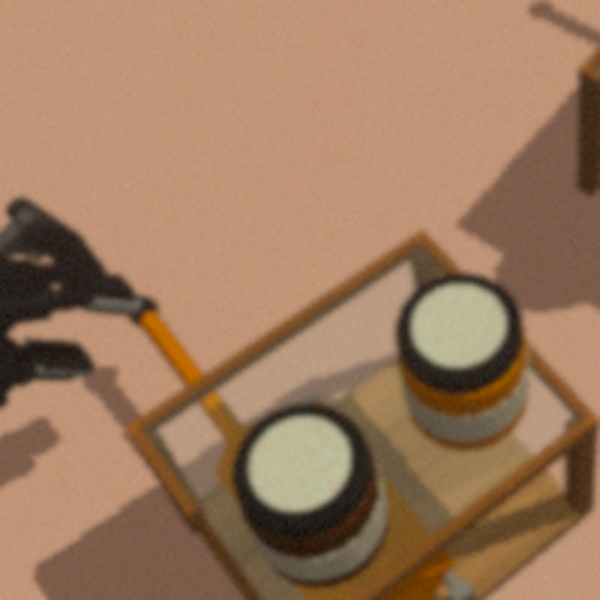

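The ball shows at about (147,308) in the crop, so q is roughly 2.53, and the hood stayed there. I'll retilt to −0.3 and regrip.

```bash
python3 -c "
from m import *
print(row(pose(2.53,-.3,60)),row(pose(2.53,-.3,0)))"
python3 -m handwheel '[[[-0.1,9,0,0,0,-0.16,0],[-0.1,16.3,0,2,0,-0.33,0],[-0.1,25,0,6,0,-0.5,0],[-0.1,33,0,11,0,-0.66,0],[-0.1,41,0,15,0,-0.82,0],[-0.1,46,0,20,0,-0.93,0],[-0.1,46,0,20,0,-0.93,0],[-0.1,46,0,20,0,-0.93,0]]]'
python3 - <<'E'
from m import *
upd([46,0,20,0,-.93,0])
print(row(pose(2.53,-.3,60)),row(pose(2.53,-.3,0)))
from h import *
im=cam("scene"); crop(im,130,180,200,200,"s13.png",3)
E
```

```text
[47.6, 0.0, 22.9, 0.0, -0.93, -0.0] [-0.6, 0.0, 58.8, 0.0, -0.93, -0.0]
clock: 14.95
tool_pos: [496.9, -196.7, 117.8]
orientation: [-3.141, 0.298, 1.526]
contact_force: [0.2, -0.3, -0.3]
width: 38.6
cmd [ 497.1 -197.   118.5] [3.141 0.3   1.526]
[3.3, 0.0, 0.5, 0.0, -0.0, -0.0] [3.3, 0.0, 60.5, 0.0, -0.0, -0.0]
```

View pics/s13.png

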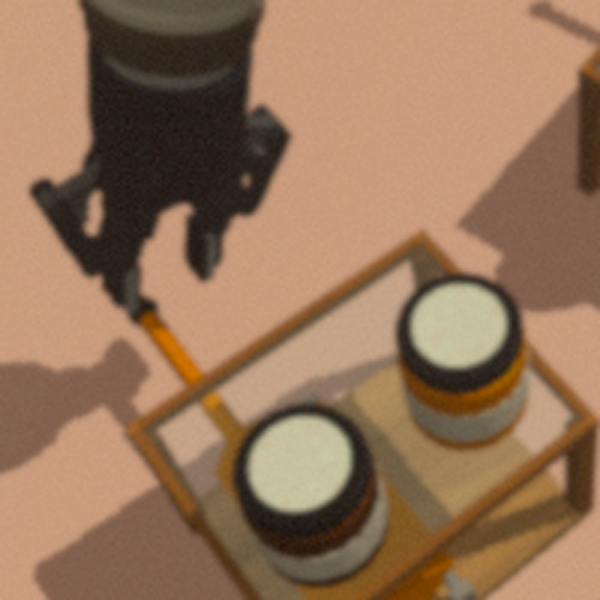

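```bash
python3 -m handwheel '[[[-0.1,3,0,30,0,0,0],[-0.1,3,0,60,0,0,0],[-0.1,3,0,60,0,0,0],[-0.1,3,0,60,0,0,0],[-1,3,0,60,0,0,0],[-1,3,0,60,0,0,0],[-1,3,0,60,0,0,0],[-1,3,0,60,0,0,0],[-1,3,0,60,0,0,0]]]'
python3 - <<'E'
from m import *
upd([3,0,60,0,0,0])
from h import *
im=cam("scene"); crop(im,130,180,200,200,"s14.png",3)
for q in (2.65,2.8,2.95,3.1,3.14,3.2): print(q,row(pose(q,-.3+q-2.53)))
E
```

```text
clock: 16.12
tool_pos: [497.0, -212.7, 61.9]
orientation: [3.139, 0.302, 1.524]
contact_force: [-1.7, -4.7, 2.2]
width: 9.6
cmd [ 496.4 -211.9   60.2] [3.141 0.3   1.526]
2.65 [-1.1, 0.0, 6.9, 0.0, 0.12, -0.0]
2.8 [-1.8, 0.0, 15.0, 0.0, 0.27, -0.0]
2.95 [-1.3, 0.0, 23.2, 0.0, 0.42, -0.0]
3.1 [0.5, 0.0, 31.1, 0.0, 0.57, -0.0]
3.14 [1.2, 0.0, 33.2, 0.0, 0.61, -0.0]
3.2 [2.3, 0.0, 36.2, 0.0, 0.67, -0.0]
```

View pics/s14.png

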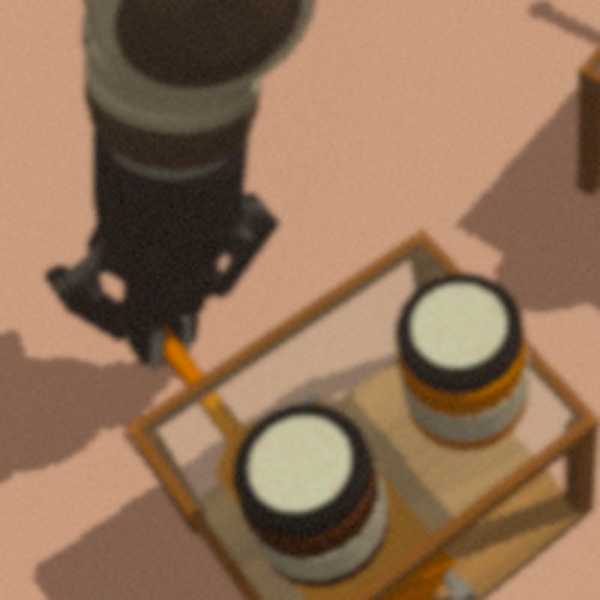

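The rod is gripped at (172,345) in the crop. I'll close the hood gently to its stop.

```bash
python3 -m handwheel '[[[-1,-1.1,0,6.9,0,0.12,0],[-1,-1.8,0,15,0,0.27,0],[-1,-1.3,0,23.2,0,0.42,0],[-1,0.5,0,31.1,0,0.57,0],[-1,0.5,0,31.1,0,0.57,0],[-1,0.5,0,31.1,0,0.57,0]]]'
python3 - <<'E'
from m import *
upd([.5,0,31.1,0,.57,0])
from h import *
s=ctrl.sense(); print(s["contact_force"])
im=cam("scene"); crop(im,130,180,200,200,"s15.png",3)
for q in (3.14,3.18,3.22): print(q,row(pose(q,.27)))
E
```

```text
clock: 16.92
tool_pos: [496.7, -222.7, 32.7]
orientation: [3.139, -0.267, 1.525]
contact_force: [-6.1, -8.0, 12.5]
width: 9.7
cmd [ 496.  -220.6   30.4] [ 3.141 -0.27   1.526]
[-6.09538021 -7.98069065 12.52614591]
3.14 [-0.6, 0.0, 2.1, 0.0, -0.0, -0.0]
3.18 [-1.2, 0.0, 4.3, 0.0, -0.0, -0.0]
3.22 [-1.7, 0.0, 6.4, 0.0, -0.0, -0.0]
```

View pics/s15.png

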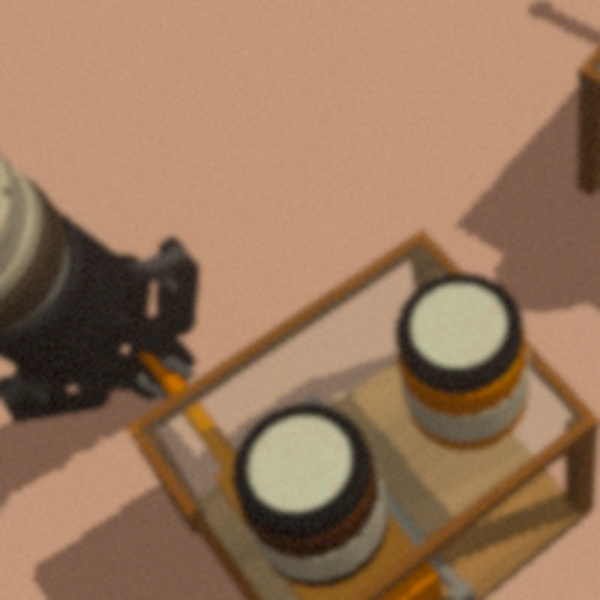

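```bash
python3 -m handwheel '[[[-1,-0.6,0,2,0,0,0],[-1,-1.2,0,4,0,0,0],[-1,-1.2,0,4,0,0,0],[-1,-1.2,0,4,0,0,0]]]'
```

```text
clock: 17.48
tool_pos: [496.8, -222.7, 32.0]
orientation: [3.137, -0.266, 1.525]
contact_force: [-17.7, -7.4, 38.7]
width: 9.6
```

The force climbed to 39 N over 0.7 mm of travel, so this is the stop. I'll release, back off and check.

```bash
python3 -c "
from m import *
upd([-1.2,0,4,0,0,0])"
python3 -m handwheel '[[[-0.5,0,0,-4,0,0,0],[-0.5,0,0,-4,0,0,0],[-0.3,0,0,-6,0,0,0],[-0.3,0,0,-30,0,0,0],[-0.3,0,0,-80,0,0,0],[-0.3,0,0,-130,0,0,0],[-0.3,0,0,-160,0,0,0],[-0.3,0,0,-160,0,0,0],[-0.3,0,0,-160,0,0,0]]]'
python3 - <<'E'
from m import *
upd([0,0,-160,0,0,0])
from h import *
s=ctrl.sense(); print(s["contact_force"],s["qpos"].round(2) if hasattr(s["qpos"],"round") else s["qpos"])
im=cam("scene"); crop(im,130,180,200,200,"s16.png",3)
for q in (2.9,3.0,3.1,3.14): print(q,((proj(im,H+S.apply([-22,55*np.cos(q),55*np.sin(q)]))-[130,180]+.5)*3).round())
im2=cam("top"); crop(im2,360,145,125,155,"t16.png",4)
d=ctrl.trace("scene","amber_cover")
if d:
    v,u=np.nonzero(d[0]["mask"]); P=S.inv().apply(depro(im,np.c_[u,v])-H); print(d[0]["p"],len(u))
    k=(P[:,0]>85)&(P[:,0]<212)&(P[:,2]<80)
    for y in range(-90,60,10):
        m=k&(abs(P[:,1]-y)<5)
        if m.sum()>3: print(y,m.sum(),np.percentile(P[m,2]+30,[10,50,90]).round(1))
    k=(P[:,0]<80); print("rod",np.median(P[k],0)+[0,0,30] if k.any() else None)
E
```

```text
cmd [ 496.  -220.6   26.2] [ 3.141 -0.27   1.526]
clock: 18.6
tool_pos: [493.9, -263.0, 179.2]
orientation: [-3.14, -0.271, 1.525]
contact_force: [0.1, 0.2, 0.3]
width: 30.2
cmd [ 494.1 -263.4  180.4] [ 3.141 -0.27   1.526]
[0.12773083 0.1866431  0.26275558] [-0.6   0.23  0.18  1.67  0.23 -0.57]
2.9 [[140. 333.]]
3.0 [[141. 338.]]
3.1 [[142. 343.]]
3.14 [[143. 345.]]
0.58 785
-70 25 [19.3 37.  48.5]
-60 81 [20.5 46.  49.1]
-50 86 [18.9 45.5 49.1]
-40 81 [19.4 45.8 49.4]
-30 80 [18.1 44.3 49.3]
-20 82 [18.8 44.7 49.4]
-10 79 [19.8 45.9 49.2]
0 44 [14.3 33.6 36.1]
rod [ -5.61079534 -54.65377856  35.86413676]
```

View pics/s16.png

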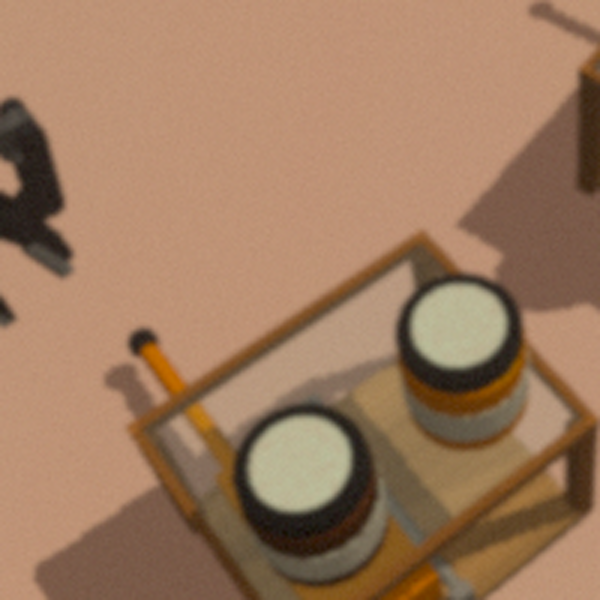

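View pics/t16.png

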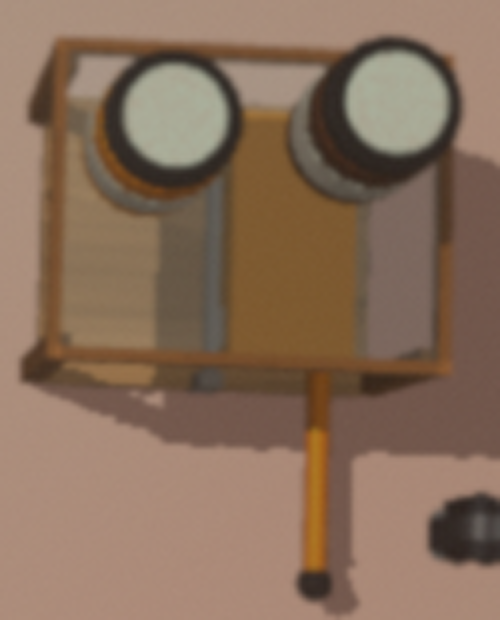

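```bash
python3 - <<'E'
from m import *
from h import *
for c in("scene","top"):
    im=cam(c); v,u=np.mgrid[140:440,150:480].reshape(2,-1)
    hsv=cv2.cvtColor(im["pixels"],cv2.COLOR_RGB2HSV)[v,u]
    P=S.inv().apply(depro(im,np.c_[u,v])-H)
    k=(P[:,0]>92)&(P[:,0]<205)&(P[:,1]>-60)&(P[:,1]<-14)&(P[:,2]>8)&(P[:,2]<30)&(hsv[:,1]>120)
    A=np.c_[P[k,1],P[k,0],np.ones(k.sum())]; z=P[k,2]
    for _ in range(5):
        f=np.linalg.lstsq(A,z,rcond=None)[0]; r=abs(z-A@f); g=r<4; A,z=A[g],z[g]
    print(c,k.sum(),len(z),"slope y,x",f.round(3),"sd",np.std(z-A@f))
    # rod
    k=(P[:,0]>-10)&(P[:,0]<70)&(abs(P[:,1]+55)<8)&(P[:,2]>-10)&(P[:,2]<20)&(hsv[:,1]>150)
    print("rod",k.sum(),np.median(P[k,1:],0),np.percentile(P[k,2],90))
    for d in ctrl.trace(c,"red_handle")[:1]:
        v,u=np.nonzero(d["mask"]);Q=depro(im,np.c_[u,v]); m=Q[:,0]<480; print("red",np.median(Q[m],0).round(1))
s=ctrl.sense();print(s["clock"])
E
```

```text
scene 51 51 slope y,x [ 8.0000e-03  4.9100e-01 -8.1255e+01] sd 1.1967550376817289
rod 102 [-54.78914617   5.8249461 ] 7.533152844749462
red [443.5 190.8  47.8]
top 0 0 slope y,x [0. 0. 0.] sd nan
rod 216 [-53.85313858   5.06907443] 7.419776192639066
red [450.4 191.7  48.9]
18.95
  ret = _var(a, axis=axis, dtype=dtype, out=out, ddof=ddof,
  arrmean = um.true_divide(arrmean, div, out=arrmean,
  ret = ret.dtype.type(ret / rcount)
```

The rod centre comes out at hinge height to within about 1 mm, so q is about 3.13. The red hood is unchanged. To rule out any lift during release, I'll press lightly on the rod from above with the fingers shut.

```bash
python3 - <<'E'
from m import *
print(row(pose(np.pi,0,50)),pose(np.pi,0,50)[0])
E
```

```text
[13.4, 0.0, 110.0, 0.0, -0.27, -0.0] [ 496.02583523 -221.1443219    78.        ]
```

```bash
python3 -m handwheel '[[[-1,13,0,30,0,-0.15,0],[-1,13.4,0,60,0,-0.27,0],[-1,13.4,0,100,0,-0.27,0],[-1,13.4,0,110,0,-0.27,0],[-1,13.4,0,110,0,-0.27,0],[-1,13.4,0,110,0,-0.27,0]]]'
python3 -c "
from m import *
upd([13.4,0,110,0,-.27,0])"
python3 -m handwheel '[[[-1,0,0,12,0,0,0],[-1,0,0,20,0,0,0],[-1,0,0,23,0,0,0],[-1,0,0,25,0,0,0],[-1,0,0,25,0,0,0]]]'
```

```text
clock: 19.7
tool_pos: [496.7, -222.0, 79.5]
orientation: [3.14, 0.0, 1.525]
contact_force: [0.2, -0.1, -0.3]
width: 0.3
cmd [ 496.  -221.1   78. ] [ 3.141 -0.     1.526]
clock: 20.32
tool_pos: [496.0, -221.1, 53.1]
orientation: [3.141, -0.0, 1.526]
contact_force: [0.7, -0.7, 0.9]
width: -0.1
```

```bash
python3 -m handwheel '[[[-1,0,0,1,0,0,0],[-1,0,0,2,0,0,0],[-1,0,0,2,0,0,0]]]'; python3 -m handwheel '[[[-1,0,0,1,0,0,0],[-1,0,0,1.5,0,0,0],[-1,0,0,1.5,0,0,0]]]'
```

```text
clock: 20.7
tool_pos: [496.3, -221.3, 52.6]
orientation: [3.14, 0.0, 1.526]
contact_force: [-4.9, 1.7, 11.6]
width: -0.1
clock: 21.08
tool_pos: [496.3, -221.3, 52.3]
orientation: [3.139, 0.001, 1.526]
contact_force: [-8.9, 3.2, 21.1]
width: -0.3
```

It is solid at 21 N, well above the 2–4 N needed to move it, with the rod top at z ≈ 35.5 mm, so the centre is about 30 mm. Fully closed. Now to retreat.

```bash
python3 -m handwheel '[[[-1,0,0,-30,0,0,0],[-1,0,0,-80,0,0,0],[-1,0,0,-130,0,0,0],[-1,-60,0,-160,0,0,0],[-1,-100,0,-160,0,0,0],[-1,-100,0,-160,0,0,0],[-1,-100,0,-160,0,0,0]]]'
python3 - <<'E'
from h import *
im=cam("scene"); cv2.imwrite("pics/s17.png",im["pixels"][:,:,::-1]); s=ctrl.sense(); print(s["tool_pos"],s["contact_force"])
E
```

```text
clock: 21.95
tool_pos: [491.4, -320.8, 209.0]
orientation: [-3.141, -0.001, 1.525]
contact_force: [-0.5, 0.9, 0.6]
width: -0.3
[ 491.4441789  -320.3357303   209.18598599] [-0.28084496 -0.0538554   0.325082  ]
```

View pics/s17.png

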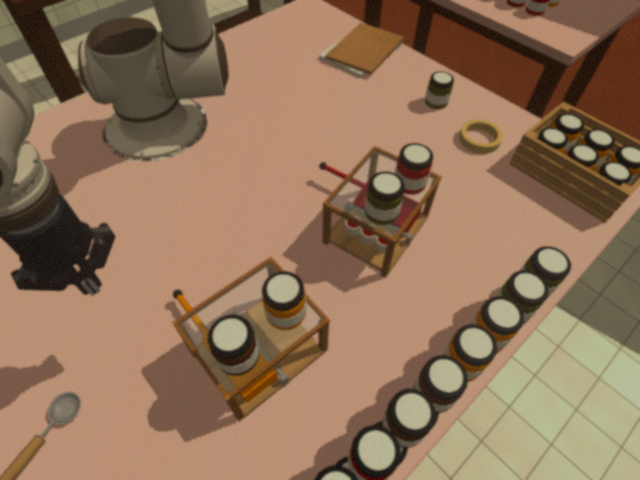

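The amber hood is closed on the right half, with its ball at (178,294). The red hood is unchanged, its ball at (323,167), and the jars and the gripper are clear. I'm handing the job in.

```bash
python3 -c "
from bench import ctrl
print(ctrl.finish_job())"
```

```text
the job is handed in; nothing more can be done
None
```

The amber hood is closed over the honey pots, the gripper has let go, and the job was handed in at about 22 s of the 40 s allowed.

**What I did:** I gripped the rod and turned the hood along its arc in three stretches, letting go and regripping twice. After releasing at the stop, I pressed the rod from above with shut fingers to make sure the hood was fully down, then backed the arm away.

**Last checks:**
- **Closed:** At 21 N from above the rod barely moved (0.3 mm), against the 2 to 4 N that turns the hood. Its centre was about 30 mm high, level with the hinge, so the angle is about 3.14 rad.
- **Forces:** The highest reading was about 39 N at the wrist, as the gripped rod met the stop. Contact force was about 0 at the end.
- **Surroundings:** The red handle and hood look the same as at the start, and both shelf jars are still in place.

**Checks that failed or disagreed:**
- **Depth fit:** A depth fit of the hood's top face gave nothing useful, probably because it is seen through the clear shelf.
- **Ball position:** The black ball in the picture suggested about 3.06 rad just before that press, within about a pixel of fully closed.

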